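# Unlock the optics case with the key that fits its cam lock

### The arm

A 6-joint arm with a two-finger parallel gripper is mounted at the origin on a cart in front of the work surface, level with it; the furniture and walls round the work are solid. World frame = base frame: x ahead of the robot, y to its left, z up, the work surface at z = 0. Lengths are in m, angles in rad, forces in N, time in s.
With the tool pointing down it reaches from about 0.375 to 0.825 m from the base axis. Payload 5.5 kg.
Tool frame: the origin (TCP) lies at the very end of the fingers, on their centre line; the grasp point (between the pads) lies 19 mm behind it; z points along the fingers, y is the line along which they close (so a half turn about z gives the same grasp; the last joint's range is limited). The gripper opens to 85 mm and grips with 20 to 120 N. Pads are 22 mm wide; open, the fingers measure 114 mm over their backs; the gripper's body (76 mm by 85 mm) begins 54 mm behind the grasp point. The pads swing forward as they close: fully open they stand 13 mm farther back than shut.
Start: joints at [1.118, 0.314, -0.047, 1.21, 0, 1.571], TCP at [0.262, 0.54, 0.231] pointing down, gripper open.
Joint ranges: [-2.67, 2.67], [-0.69, 1.73], [-1.03, 1.25], [-2.08, 2.16], [-1.42, 1.45], [-3.14, 3.14]. Speed limits (rad/s): [2.39, 2.39, 3.01, 3.14, 3.14, 3.14].

### API

Orientations are given as a rotation vector (axis times angle).
In Python, from cell import read_state, camera, camera_info, sign_off gives the robot as it stands.
- The arm moves only by the tool send_rows, never from a script. Its argument "plan" is text: rows parted by semicolons, each of 7 numbers parted by spaces: the finger opening in m, from 0 to 0.0854, then the shift along the tool's x, y, z in m, then the turn, a rotation vector about the tool's x, y, z in degrees. In form: jaw tx ty tz ax ay az; .... A call has 1 to 12 rows; each row shifts and turns the commanded pose from where the row before left it, along the tool's axes as they then stand; what a row does not reach is not made up. A row lasts 1/12 s, in which the tool goes at most 41.7 mm and 7.16 degrees, less where a joint would pass 70% of its speed; a pose out of reach is approached as far as the arm can. A call with a gripper value outside its range is refused whole. The fingers move at their own pace and stop on an object; "squeeze" is the grip in N (left out, the last holds). Time passes only in rows, so rows that do not move let the fingers close. It gives the time, the measured TCP pose, the force, the opening and the grip force at its end, in the units of the state.
- read_state(): the state, without advancing time (a new reading comes with each control period).
- camera(name): name is "scene" or "top" or "wrist"; returns the picture (420x560x3 uint8, red, green, blue); there is no depth.
- camera_info(name): a dict with "mtx" (3x3 intrinsics, pixels), "R" (3x3) and "t" (3): a world point X has camera coordinates R X + t; the wrist camera has in their place "tool_from_camera" (4x4, takes a point from camera to tool coordinates, whose origin is the TCP and whose axes are the flange's). Camera axes: x right, y down, z forward; pixel columns grow to the right and rows downward; lengths in m; the calibration is good to about 2 mm. A picture is of the moment at which its call begins: read the wrist's pose just before it. camera_info takes no time and is no camera call.
- sign_off(): hands the job in; it is judged then, once.
The state is a dict: "t": time; "joint_positions": joint angles; "dq": joint speeds; "effort": joint torques, N m; "tcp_pos": TCP position; "ee_rot": TCP orientation; "wrist_force": force on the tool from outside, world axes, zero at the start; "torque": the same for the moment, N m; "opening": finger opening in m; "grasp_force": force on a finger pad.
Only numpy, scipy, OpenCV 4.12 (cv2) and the standard library are available. Lean on these libraries where they do the work, as an engineer would, in place of code of your own. Each camera call takes 0.05 s, during which the arm holds its last target. There are 200 camera calls.

### The job

Two keys stand in the key block: take the one whose bit fits the slot of the cam lock on the small case, push it in, and give the lock a full quarter turn counterclockwise (seen from above) so that the latch tongue swings clear of its keeper. Then draw the key out and set it aside in the steel instrument tray, leaving the lock open and the other key standing in the block.

Things in the scene. Friction and masses are not known exactly. Their poses are not given: they have to be found in the camera images.
- key_narrow: Flat steel key, 75 mm tall, 60 g, upright, bit down. Origin: centre of the bit's underside; z up, x thickness, y width. Bit 10 x 30 mm to z = 28; dark collar 16 x 36 to z = 33; wing grip 12 x 30 to z = 75: pinch it across x. Stands 12 mm deep in a pocket of the fixed key block (44 x 166 mm, 18 mm tall); lift straight up. Which pocket varies; keys are 84 mm apart, in line along y.
- key_broad: The other flat steel key, upright in the other pocket of the key block: the same in every way except that bit and wing grip are 52 mm wide (y) and the collar 58 mm; 90 g. Origin and axes as for the narrow key.
- cam (a joint): Rotor angle (rad): 0 = locked, steel latch tongue pointing to the case's front under a hooked keeper; grows counterclockwise seen from above to a stop at 1.57 (unlocked). Starts at 0 to 0.15; friction about 0.1 N m; stays where left. The tongue, 13 mm wide, reaches 70 mm from the axis, just above the lid.
- cam_slot (a point): Centre of the slot's mouth on top of the lock's rotor (aluminium block 46 x 62 mm), on its axis, 77 mm above the bench; z up, y along the slot; turns with it. Blind slot 14 (x) by 35 mm (y), floor 22 mm down, bevelled to 24 x 45 mm over the top 5 mm. A 30 mm bit has 8 degrees of play each way, so turn it farther than the rotor. The grey-lidded case, 156 x 126 x 42 mm, is fixed.
- tray: Pressed steel instrument tray, 250 mm (x) by 136 mm (y) over its rim, 28 mm tall, loose. Origin: centre of its underside; z up. Flat inner floor 218 x 104 mm, 2 mm above the origin. A black pen lies across it, 70 mm from its centre on the +x side. The key may stand or lie in it.

How it is judged:
On the way, in this order (a step that is already met when the one before it is completed fails the run):
1. the narrow key is down in the slot of the lock, which is still locked (z of key_narrow in the frame of cam_slot below -0.012 m and horizontal distance between key_narrow and cam_slot below 0.01 m and value of joint cam below 0.6 rad), for 0.1 s.
2. the lock has been turned open with the key in its slot (value of joint cam above 1.1 rad and z of key_narrow in the frame of cam_slot below -0.008 m and horizontal distance between key_narrow and cam_slot below 0.012 m), for 0.1 s.
At the end, for the whole second after the job is handed in: The lock's rotor stands over 60 degrees (1.05 rad) from locked; the narrow key rests in the level tray, standing or lying, its foot inside the walls (115 mm along x, 60 mm along y of its centre, under 30 mm up); the broad key stands in the block, within 30 mm of its start and 0.25 rad of upright (value of joint cam above 1.05 rad and x of key_narrow in the frame of tray between -0.115 and 0.115 m and y of key_narrow in the frame of tray between -0.06 and 0.06 m and z of key_narrow in the frame of tray below 0.03 m and linear speed of key_narrow below 0.02 m/s and angle between tray's own z axis and vertical below 0.1 rad and distance of key_broad from where it was at the start of the episode below 0.03 m and angle between key_broad's own z axis and vertical below 0.25 rad); the robot touches nothing.
It also fails if it takes over 51 s, if anything falls off the work surface, if the arm or the gripper's body presses on something with over 40 N, if the wrist force passes 120 N, or if a joint passes its speed limit or range.

## Working session

There is one attempt and no reset: what is moved stays moved. The work goes in short steps, Python scripts to look and compute and a tool call to move; the robot and the scene stay as the last step left them, time stands still between calls to the robot, and variables do not carry over. Pictures are saved under pics/ and viewed, at most 10 in all, crops included, and the job is handed in when it is done.

Besides the shell and the picture viewer there is one more tool, called after "Call:" by a JSON object that holds its "op" and its "data", one argument or row to a line. send_rows: Moves the arm, as the interface text tells. Its arguments: {"type":"object","properties":{"plan":{"type":"string"},"squeeze":{"type":"number"}},"required":["plan"]}

```bash
mkdir -p pics; ls
python3 - <<'E'
from cell import *
import cv2,numpy as np
s=read_state();print(s)
for n in("scene","top"):
    cv2.imwrite(f"pics/{n}0.png",camera(n)[:,:,::-1]);print(camera_info(n))
print(camera_info("wrist"))
E
```

```text
pics
{'t': 0.0, 'joint_positions': array([ 1.11800578e+00,  3.14205242e-01, -4.80747416e-02,  1.21018464e+00,
       -1.65427733e-05,  1.57078519e+00]), 'dq': array([ 0.00223989, -0.00105911,  0.00024409,  0.00036547, -0.00124473,
        0.00023582]), 'effort': array([ 4.97898145e-04, -5.39595795e+01,  3.39747477e+01,  1.92690821e-02,
       -2.50349416e-06, -1.04735582e-05]), 'tcp_pos': array([0.26224197, 0.53902387, 0.23044891]), 'ee_rot': array([-7.05083782e-01, -3.06107876e+00,  2.55921848e-03]), 'wrist_force': array([-0.34821634,  0.29214253, -0.38122712]), 'torque': array([ 0.02961041, -0.02053282,  0.02992696]), 'grasp_force': 0.0, 'opening': 0.08541681499451961}
{'mtx': array([[433.26669448,   0.        , 281.29754898],
       [  0.        , 433.26669448, 211.54917261],
       [  0.        ,   0.        ,   1.        ]]), 'R': array([[ 0.76919041, -0.63875553,  0.01837068],
       [-0.39292076, -0.49543619, -0.77469753],
       [ 0.50394383,  0.58867169, -0.63206508]]), 't': array([-0.41680014,  0.24175853,  0.81925115])}
{'mtx': array([[492.91353147,   0.        , 281.30678677],
       [  0.        , 492.91353147, 209.17708625],
       [  0.        ,   0.        ,   1.        ]]), 'R': array([[-0.00907914, -0.99993149, -0.00738861],
       [-0.98939953,  0.01005398, -0.14487056],
       [ 0.14493492,  0.00599499, -0.98942303]]), 't': array([-0.0211814 ,  0.53396941,  1.17905176])}
{'mtx': array([[302.90331254,   0.        , 282.58789296],
       [  0.        , 302.90331254, 210.98666711],
       [  0.        ,   0.        ,   1.        ]]), 'tool_from_camera': array([[ 2.31966946e-04, -9.52136363e-01, -3.05673506e-01,
         7.95095323e-02],
       [ 9.99999965e-01,  1.82523789e-04,  1.90331843e-04,
        -1.35479231e-04],
       [-1.25429182e-04, -3.05673539e-01,  9.52136372e-01,
        -1.43068193e-01],
       [ 0.00000000e+00,  0.00000000e+00,  0.00000000e+00,
         1.00000000e+00]])}
```

View pics/top0.png

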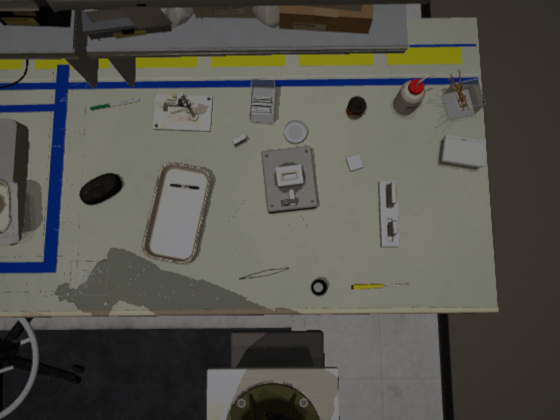

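View pics/scene0.png

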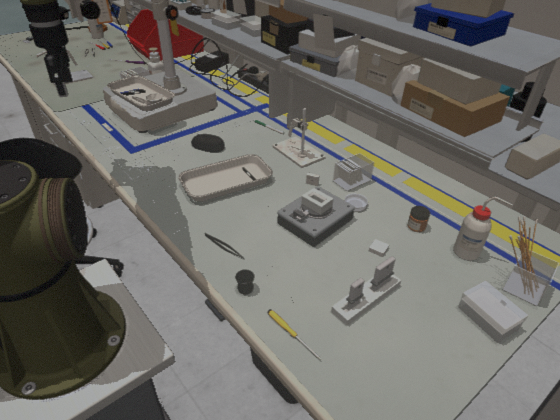

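The top view shows the tray around (178,212), the lock case around (290,178), and the key block around (389,213), with keys at about (391,193) and (392,229). The far key looks wider. I'll enlarge both views.

Run:
```python
import cv2,numpy as np
a=cv2.imread("pics/top0.png")
f=lambda x,w,h:cv2.resize(x,(w,h),interpolation=cv2.INTER_CUBIC)
L=f(a[140:220,255:325],420,480); R=f(a[175:255,365:425],360,480)
cv2.imwrite("pics/topc.png",np.hstack([L,R]))
b=cv2.imread("pics/scene0.png")
cv2.imwrite("pics/scenec.png",f(b[180:330,270:410],560,600))
```

```text
(no output)
```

View pics/topc.png

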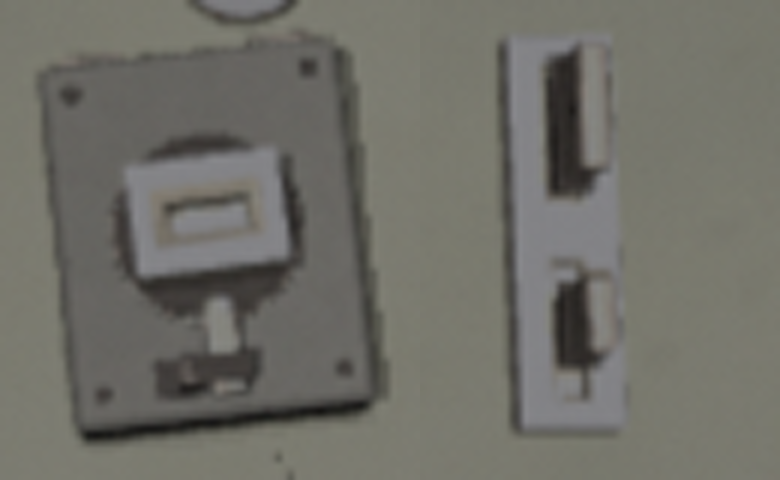

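View pics/scenec.png

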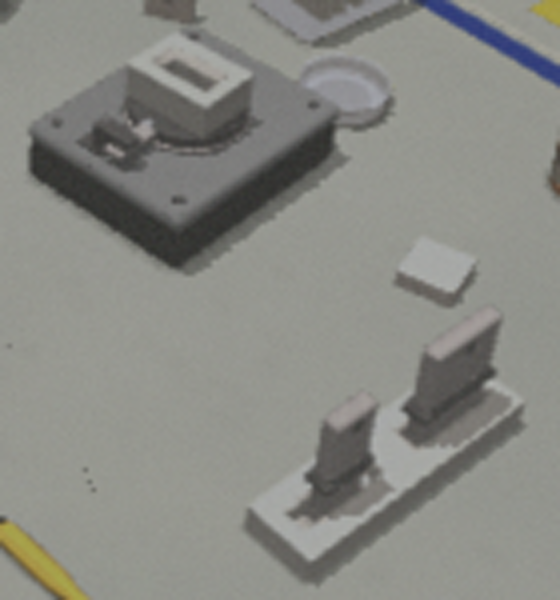

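The near key (top-crop about (603,308)) is narrow and the far one is broad. The rotor's top face spans crop corners (125,167) to (292,258), and the block top spans (508,38) to (625,430). Next I'll project these.

```bash
cat > h.py <<'E'
from cell import *
import cv2,numpy as np
from scipy.spatial.transform import Rotation as Rot
def cam(n):
    i=camera_info(n)
    if n!="wrist": return i["mtx"],i["R"],i["t"]
    s=read_state();T=np.eye(4);T[:3,:3]=Rot.from_rotvec(s["ee_rot"]).as_matrix();T[:3,3]=s["tcp_pos"]
    C=np.linalg.inv(T@i["tool_from_camera"]);return i["mtx"],C[:3,:3],C[:3,3]
def px2w(n,uv,z):
    K,R,t=cam(n);c=-R.T@t
    d=np.c_[np.atleast_2d(uv),np.ones(len(np.atleast_2d(uv)))]@np.linalg.inv(K).T@R
    return c+d*((z-c[2])/d[:,2])[:,None]
def w2px(n,X):
    K,R,t=cam(n);p=(np.atleast_2d(X)@R.T+t)@K.T;return p[:,:2]/p[:,2:]
E
python3 - <<'E'
from h import *
np.set_printoptions(precision=4,suppress=True)
def rep(name,pts,off,z,p0=0):
    uv=(np.array(pts,float)-[p0,0]+.5)/6-.5+off
    P=px2w("top",uv,z);print(name,P[:,:2].tolist().__repr__() if 0 else P[:,:2].round(4).tolist(),"c",P.mean(0)[:2].round(4))
    e=[np.linalg.norm(P[i]-P[(i+1)%len(P)])for i in range(len(P))];print("  sides",np.round(e,4),"yaw01",np.degrees(np.arctan2(*(P[0]-P[1])[[1,0]])).round(1),"yaw03",np.degrees(np.arctan2(*(P[0]-P[-1])[[1,0]])).round(1))
rep("block",[(508,38),(612,38),(625,430),(520,430)],(365,175),.018,420)
rep("rotor",[(125,167),(278,148),(292,258),(138,278)],(255,140),.077)
rep("bevel",[(155,192),(262,178),(265,232),(160,246)],(255,140),.077)
rep("case",[(40,72),(340,38),(375,400),(82,430)],(255,140),.042)
rep("nkey top",[(590,262),(615,262),(615,352),(592,352)],(365,175),.081,420)
rep("bkey top",[(582,45),(608,45),(608,168),(584,168)],(365,175),.081,420)
rep("tray rim",[(163,163),(212,166),(194,263),(144,259)],(0,0),.028) if 0 else None
P=px2w("top",[(163,163),(212,166),(194,263),(144,259),(184,186)],.028);print("tray",P[:,:2])
s=read_state();print(Rot.from_rotvec(s["ee_rot"]).as_matrix())
E
```

```text
block [[0.6066, -0.2747], [0.6061, -0.3185], [0.4408, -0.3168], [0.4413, -0.2734]] c [ 0.5237 -0.2959]
  sides [0.0438 0.1653 0.0434 0.1653] yaw01 89.4 yaw03 -0.4
rotor [[0.6305, -0.0132], [0.6377, -0.0751], [0.5924, -0.08], [0.5849, -0.0181]] c [ 0.6114 -0.0466]
  sides [0.0623 0.0456 0.0624 0.0459] yaw01 96.6 yaw03 6.1
bevel [[0.6201, -0.0252], [0.6254, -0.0684], [0.6032, -0.0693], [0.5979, -0.027]] c [ 0.6116 -0.0475]
  sides [0.0435 0.0222 0.0426 0.0223] yaw01 97.0 yaw03 4.7
case [[0.6798, 0.0226], [0.693, -0.103], [0.5397, -0.1146], [0.5284, 0.0059]] c [ 0.6102 -0.0473]
  sides [0.1263 0.1538 0.121  0.1522] yaw01 96.0 yaw03 6.3
nkey top [[0.5031, -0.2913], [0.503, -0.3012], [0.4673, -0.2996], [0.4674, -0.2906]] c [ 0.4852 -0.2957]
  sides [0.0099 0.0357 0.009  0.0357] yaw01 89.4 yaw03 -1.1
bkey top [[0.5906, -0.2918], [0.5905, -0.3022], [0.5407, -0.3], [0.5408, -0.2905]] c [ 0.5656 -0.2961]
  sides [0.0104 0.0498 0.0095 0.0498] yaw01 89.4 yaw03 -1.5
tray [[0.6565 0.2722]
 [0.6474 0.1479]
 [0.4039 0.1895]
 [0.4148 0.3129]
 [0.5967 0.2178]]
[[-0.8992  0.4375 -0.0006]
 [ 0.4375  0.8992 -0.0014]
 [-0.     -0.0015 -1.    ]]
```

Call:
{"op": "send_rows", "data": {
  "plan": "0.0854 0 0 0 0 0 -6.5;0.0854 0 0 0 0 0 -6.5;0.0854 0 0 0 0 0 -6.5;0.0854 0 0 0 0 0 -6.5;0.0854 -0.02 -0.035 0 0 0 0;0.0854 -0.02 -0.035 0 0 0 0;0.0854 -0.02 -0.035 0 0 0 0;0.0854 -0.02 -0.035 0 0 0 0;0.0854 -0.02 -0.035 0 0 0 0;0.0854 -0.02 -0.035 0 0 0 0;0.0854 -0.02 -0.035 0 0 0 0;0.0854 -0.02 -0.035 0 0 0 0",
  "squeeze": 60
}}

```text
t: 1.1
tcp_pos: [0.4231, 0.2578, 0.2311]
ee_rot: [0.002, -3.141, 0.0]
wrist_force: [1.0, -0.5, 0.3]
opening: 0.0855
grasp_force: 0.0
```

Call:
{"op": "send_rows", "data": {
  "plan": "0.0854 -0.017 -0.034 0 0 0 0;0.0854 -0.017 -0.034 0 0 0 0;0.0854 -0.017 -0.034 0 0 0 0;0.0854 -0.017 -0.034 0 0 0 0;0.0854 -0.017 -0.034 0 0 0 0;0.0854 -0.017 -0.034 0 0 0 0;0.0854 -0.017 -0.034 0 0 0 0;0.0854 -0.017 -0.034 0 0 0 0;0.0854 -0.017 -0.034 0 0 0 0;0.0854 0 0 0 0 0 0;0.0854 0 0 0 0 0 0"
}}

```text
t: 2.02
tcp_pos: [0.5762, -0.0479, 0.2304]
ee_rot: [-0.004, -3.14, -0.0]
wrist_force: [0.6, 0.0, 0.3]
opening: 0.0855
grasp_force: 0.0
```

Run:
```python
from h import *
im=camera("wrist")[:,:,::-1]
p=w2px("wrist",[(.6113,-.047,.077),(.4817,-.2959,.081)]);print(read_state()["tcp_pos"],p)
u,v=np.clip(p[0].astype(int),(95,95),(465,325))
print("off",u-95,v-75)
cv2.imwrite("pics/w1.png",cv2.resize(im[v-75:v+75,u-95:u+95],(760,600),interpolation=cv2.INTER_CUBIC))
```

```text
[ 0.57558188 -0.04657325  0.23056386] [[281.66072017 229.31104198]
 [  6.53956156  97.377289  ]]
off 186 154
```

View pics/w1.png

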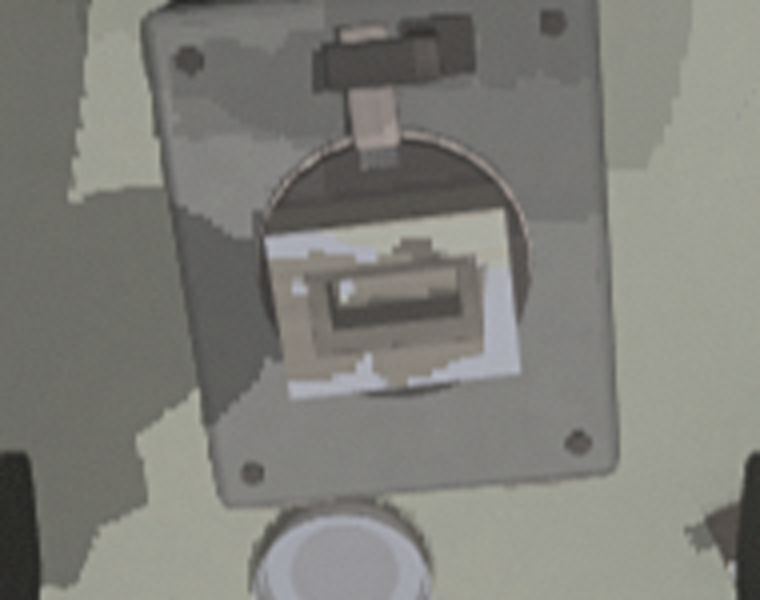

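The rotor face has crop corners (265,235), (503,210), (521,373) and (290,398), and the slot bevel runs from (308,268) to (485,342). The tongue is under the keeper.

Run:
```python
from h import *
np.set_printoptions(precision=4,suppress=True)
for nm,q in(("rotor",[(265,235),(503,210),(521,373),(290,398)]),("bevel",[(308,268),(475,255),(485,342),(315,354)])):
    P=px2w("wrist",(np.array(q)+.5)/4-.5+[186,154],.077)
    print(nm,P.mean(0),[np.linalg.norm(P[i]-P[i-1]).round(4) for i in range(4)],[np.degrees(np.arctan2(*(P[i]-P[j])[[1,0]])).round(1) for i,j in((0,1),(3,2),(3,0),(2,1))])
```

```text
rotor [ 0.6122 -0.0443  0.077 ] [np.float64(0.0464), np.float64(0.0615), np.float64(0.0459), np.float64(0.0623)] [np.float64(-83.8), np.float64(-83.3), np.float64(6.5), np.float64(7.6)]
bevel [ 0.612 -0.044  0.077] [np.float64(0.0243), np.float64(0.0434), np.float64(0.0246), np.float64(0.0452)] [np.float64(-85.3), np.float64(-85.7), np.float64(3.2), np.float64(7.4)]
```

Call:
{"op": "send_rows", "data": {
  "plan": "0.0854 0.0115 -0.031 0.005 0 0 0;0.0854 0.0115 -0.031 0.005 0 0 0;0.0854 0.0115 -0.031 0.005 0 0 0;0.0854 0.0115 -0.031 0.005 0 0 0;0.0854 0.0115 -0.031 0.005 0 0 0;0.0854 0.0115 -0.031 0.005 0 0 0;0.0854 0.0115 -0.031 0.005 0 0 0;0.0854 0.0115 -0.031 0.005 0 0 0;0.0854 0 0 0 0 0 0;0.0854 0 0 0 0 0 0;0.0854 0 0 0 0 0 0"
}}

```text
t: 2.98
tcp_pos: [0.4844, -0.2928, 0.1914]
ee_rot: [0.003, -3.142, -0.001]
wrist_force: [0.2, 0.5, -1.0]
opening: 0.0852
grasp_force: 0.0
```

Run:
```python
from h import *
im=camera("wrist")[:,:,::-1]
p=w2px("wrist",[(.4817,-.2959,.081),(.5657,-.2959,.081)]);print(read_state()["tcp_pos"],p)
u,v=np.clip(p[0].astype(int),(95,100),(465,325))
print("off",u-95,v-75)
cv2.imwrite("pics/w2.png",cv2.resize(im[v-75:v+75,u-95:u+95],(760,600),interpolation=cv2.INTER_CUBIC))
```

```text
[ 0.48474963 -0.29258601  0.19149913] [[278.21779158 205.47806833]
 [278.32772664 289.35885559]]
off 183 130
```

View pics/w2.png

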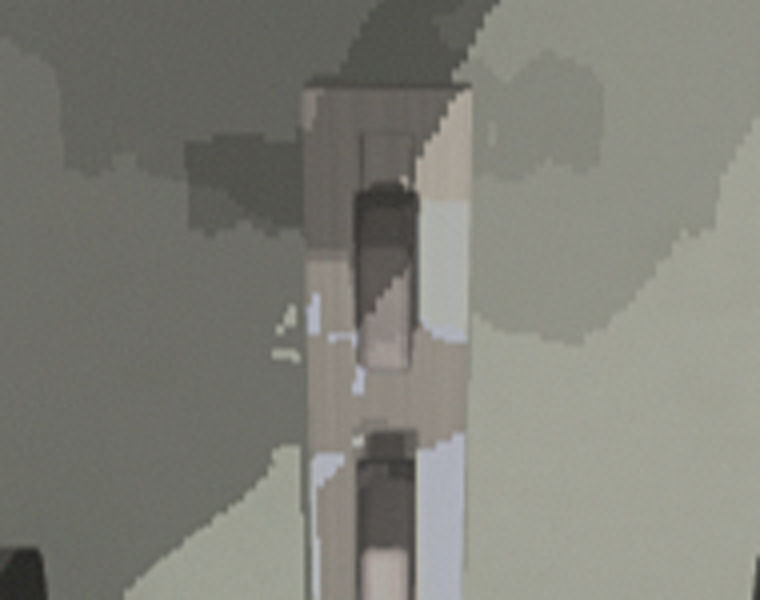

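The narrow key's top face runs from about (360,247) to (411,369), and the block spans columns 304 to 470 with its near edge at row 88.

Run:
```python
from h import *
np.set_printoptions(precision=4,suppress=True)
g=lambda q,z:px2w("wrist",(np.array(q)+.5)/4-.5+[183,130],z)[:,:2]
print(read_state()["tcp_pos"]);print(g([(360,247),(411,247),(411,369),(362,369),(385,308)],.081));print(g([(304,88),(470,88),(465,500),(309,500)],.018))
```

```text
[ 0.4847 -0.2926  0.1915]
[[ 0.469  -0.3007]
 [ 0.469  -0.2897]
 [ 0.4969 -0.2896]
 [ 0.4969 -0.3004]
 [ 0.4827 -0.2953]]
[[ 0.4427 -0.3169]
 [ 0.4425 -0.274 ]
 [ 0.5597 -0.273 ]
 [ 0.5598 -0.3179]]
```

Call:
{"op": "send_rows", "data": {
  "plan": "0.05 0.002 -0.003 0.03 0 0 0;0.05 0 0 0.03 0 0 0;0.05 0 0 0.03 0 0 0;0.05 0 0 0.03 0 0 0;0.05 0 0 0.018 0 0 0;0.05 0 0 0.01 0 0 0;0.05 0 0 0 0 0 0;0 0 0 0 0 0 0;0 0 0 0 0 0 0;0 0 0 0 0 0 0;0 0 0 0 0 0 0;0 0 0 0 0 0 0"
}}

```text
t: 4.03
tcp_pos: [0.4837, -0.2977, 0.045]
ee_rot: [-0.002, 3.139, -0.001]
wrist_force: [0.6, 1.9, 7.1]
opening: 0.0115
grasp_force: 59.0
```

Call:
{"op": "send_rows", "data": {
  "plan": "0 0 0 0 0 0 0;0 0 0 0 0 0 0;0 0 0 0 0 0 0;0 0 0 0 0 0 0"
}}

```text
t: 4.37
tcp_pos: [0.4837, -0.2977, 0.045]
ee_rot: [-0.002, 3.139, -0.001]
wrist_force: [-0.2, 3.3, 6.5]
opening: 0.0113
grasp_force: 59.0
```

Call:
{"op": "send_rows", "data": {
  "plan": "0 0 0 -0.015 0 0 0;0 0 0 -0.025 0 0 0;0 0 0 -0.035 0 0 0;0 0 0 -0.035 0 0 0;0 -0.016 0.0315 0 0 0 0;0 -0.016 0.0315 0 0 0 0;0 -0.016 0.0315 0 0 0 0;0 -0.016 0.0315 0 0 0 0;0 -0.016 0.0315 0 0 0 0;0 -0.016 0.0315 0 0 0 0;0 -0.016 0.0315 0 0 0 0;0 -0.016 0.0315 0 0 0 0"
}}

```text
t: 5.37
tcp_pos: [0.6107, -0.0437, 0.1539]
ee_rot: [-0.001, 3.141, -0.001]
wrist_force: [0.5, -0.5, 0.2]
opening: 0.0113
grasp_force: 58.7
```

Call:
{"op": "send_rows", "data": {
  "plan": "0 0 0 0 0 0 6.95;0 0 0 0 0 0 6.95;0 0 0 0 0 0 6.95;0 0 0 0 0 0 6.95;0 0 0 0 0 0 6.95;0 0 0 0 0 0 6.95;0 0 0 0 0 0 6.95;0 0 0 0 0 0 6.95;0 0 0 0 0 0 6.95;0 0 0 0 0 0 6.95;0 0 0 0 0 0 6.95;0 0 0 0 0 0 6.95"
}}

```text
t: 6.37
tcp_pos: [0.6101, -0.0454, 0.1537]
ee_rot: [2.096, 2.34, 0.0]
wrist_force: [1.0, -0.0, 0.9]
opening: 0.0113
grasp_force: 58.7
```

Call:
{"op": "send_rows", "data": {
  "plan": "0 0 0 0 0 0 0;0 0 0 0 0 0 0;0 0 0 0 0 0 0"
}}

```text
t: 6.62
tcp_pos: [0.6101, -0.0452, 0.1535]
ee_rot: [2.085, 2.349, 0.0]
wrist_force: [-0.1, 1.0, -0.7]
opening: 0.0114
grasp_force: 58.7
```

Run:
```python
from h import *
im=camera("wrist")[:,:,::-1]
s=read_state();x,y,z=s["tcp_pos"];R=Rot.from_rotvec(s["ee_rot"]).as_matrix();print(s["tcp_pos"],s["opening"],np.degrees(np.arctan2(R[1,0],R[0,0])),R[:,2],s["joint_positions"])
print(w2px("wrist",[(.6113,-.046,.077),(x,y,z-.037),(x,y,z)]))
sc=camera("scene")[:,:,::-1];t=camera("top")[:,:,::-1]
p=w2px("scene",[(.6113,-.046,.09)])[0].astype(int);print(p)
f=lambda a,w,h:cv2.resize(a,(w,h),interpolation=cv2.INTER_CUBIC)
cv2.imwrite("pics/h1.png",np.hstack([f(im[130:330,190:370],450,500),f(sc[p[1]-60:p[1]+40,p[0]-35:p[0]+35],350,500)]))
```

```text
[ 0.61007036 -0.0452191   0.15345527] 0.011766549895805 96.78713464660679 [ 1.61951838e-04 -1.13262637e-04 -9.99999980e-01] [-7.39312088e-02  3.74743888e-01 -1.41528482e-01  1.05435408e+00
 -1.00990850e-04  1.37840725e+00]
[[285.38415933 222.48702189]
 [284.16786814 242.04743263]
 [284.50410939 270.25255289]]
[316 192]
```

View pics/h1.png

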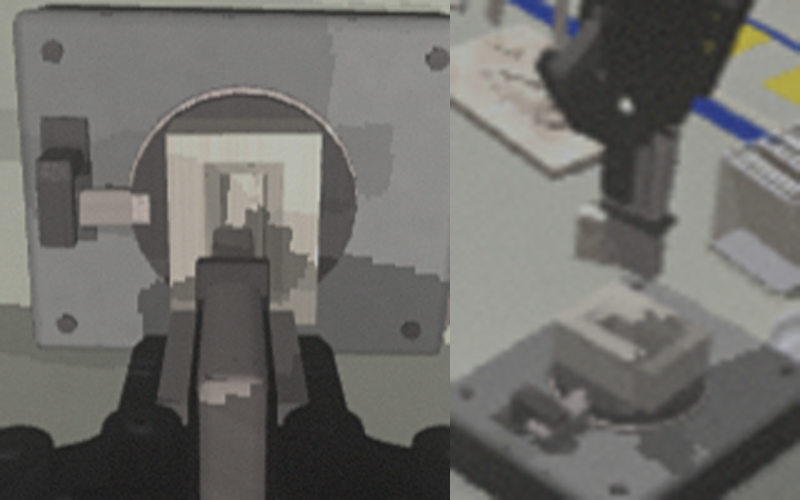

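The wrist crop shows the rotor's edge at row 133 with columns 165 to 322, the bevel at columns 205 to 283 with its top at row 163, and the key bit at columns 213 to 255 around row 235. The scene crop shows the key upright above the lock.

Run:
```python
from h import *
s=read_state();R=Rot.from_rotvec(s["ee_rot"]).as_matrix()
g=lambda q,z:((px2w("wrist",(np.array(q)+.5)/2.5-.5+[190,130],z)-s["tcp_pos"])@R).round(4)
print("rotor top edge",g([(166,133),(321,133)],.077));print("bevel",g([(205,163),(283,163)],.077))
print("bit far corners (z .115)",g([(213,229),(254,229)],.1145)); print("collar top edge",g([(197,258),(269,258)],.1475))
print("wing top", g([(200,400),(266,400)],.19))
```

```text
rotor top edge [[ 0.0302 -0.0206  0.0763]
 [ 0.0302  0.0252  0.0763]]
bevel [[ 0.0211 -0.0092  0.0763]
 [ 0.0211  0.0142  0.0763]]
bit far corners (z .115) [[ 0.0136 -0.0059  0.0388]
 [ 0.0136  0.0045  0.0388]]
collar top edge [[ 0.0189 -0.0085  0.0058]
 [ 0.0189  0.0068  0.0058]]
wing top [[ 0.0114 -0.0062 -0.0367]
 [ 0.0114  0.0044 -0.0367]]
```

Call:
{"op": "send_rows", "data": {
  "plan": "0 0 0.0025 0.01 0 0 0;0 0 0 0.015 0 0 0;0 0 0 0.008 0 0 0;0 0 0 0.003 0 0 0;0 0 0 0.003 0 0 0;0 0 0 0.003 0 0 0;0 0 0 0.003 0 0 0;0 0 0 0.003 0 0 0;0 0 0 0 0 0 0"
}}

```text
t: 7.52
tcp_pos: [0.6123, -0.0448, 0.1049]
ee_rot: [-2.088, -2.346, 0.001]
wrist_force: [0.1, -0.8, -0.1]
opening: 0.0109
grasp_force: 58.7
```

Call:
{"op": "send_rows", "data": {
  "plan": "0 0 0 0.002 0 0 0;0 0 0 0.002 0 0 0;0 0 0 0.002 0 0 0;0 0 0 0.002 0 0 0;0 0 0 0.001 0 0 0;0 0 0 0 0 0 0;0 0 0 0 0 0 0"
}}

```text
t: 8.1
tcp_pos: [0.6125, -0.0448, 0.0962]
ee_rot: [-2.089, -2.346, 0.0]
wrist_force: [-0.3, -0.1, -0.9]
opening: 0.0114
grasp_force: 58.7
```

Call:
{"op": "send_rows", "data": {
  "plan": "0 0 0 0 0 0 -5;0 0 0 0 0 0 -5;0 0 0 0 0 0 -5;0 0 0 0 0 0 -5;0 0 0 0 0 0 -5;0 0 0 0 0 0 -5;0 0 0 0 0 0 -5;0 0 0 0 0 0 -5;0 0 0 0 0 0 -5;0 0 0 0 0 0 -5;0 0 0 0 0 0 -5;0 0 0 0 0 0 -5"
}}

```text
t: 9.1
tcp_pos: [0.6121, -0.0454, 0.0964]
ee_rot: [-0.63, -3.077, 0.002]
wrist_force: [-1.2, -1.1, 0.5]
opening: 0.0111
grasp_force: 59.0
```

Run:
```python
from h import *
s=read_state();print(s["tcp_pos"],s["wrist_force"],s["torque"],s["joint_positions"][5])
```

```text
[ 0.61212079 -0.04538505  0.09644256] [-1.16563495 -1.11635471  0.53459511] [-0.42966508  0.42665139 -0.13079645] 0.3302720108754594
```

Friction torque of about 0.1 N m is present, so the rotor is following the key. I'll continue to about 98°.

Call:
{"op": "send_rows", "data": {
  "plan": "0 0 0 0 0 0 -5;0 0 0 0 0 0 -5;0 0 0 0 0 0 -5;0 0 0 0 0 0 -5;0 0 0 0 0 0 -5;0 0 0 0 0 0 -5;0 0 0 0 0 0 -4;0 0 0 0 0 0 -3;0 0 0 0 0 0 0;0 0 0 0 0 0 0"
}}

```text
t: 9.93
tcp_pos: [0.6121, -0.0462, 0.0965]
ee_rot: [0.37, -3.119, 0.004]
wrist_force: [-3.0, -5.4, 1.5]
opening: 0.0113
grasp_force: 59.1
```

Run:
```python
from h import *
s=read_state();R=Rot.from_rotvec(s["ee_rot"]).as_matrix();print(s["tcp_pos"],s["wrist_force"],s["torque"],s["joint_positions"][5],np.degrees(np.arctan2(R[1,0],R[0,0])))
im=camera("wrist")[:,:,::-1];t=camera("top")[:,:,::-1]
cv2.imwrite("pics/o1.png",np.hstack([cv2.resize(im,(560,420)),cv2.resize(t[130:235,265:325],(240,420))]))
```

```text
[ 0.61211762 -0.04622888  0.09647265] [-2.96973285 -5.4464687   1.45389535] [-1.28154746  0.5217545  -0.04810936] -0.30987771560371147 -166.47630042743816
```

View pics/o1.png

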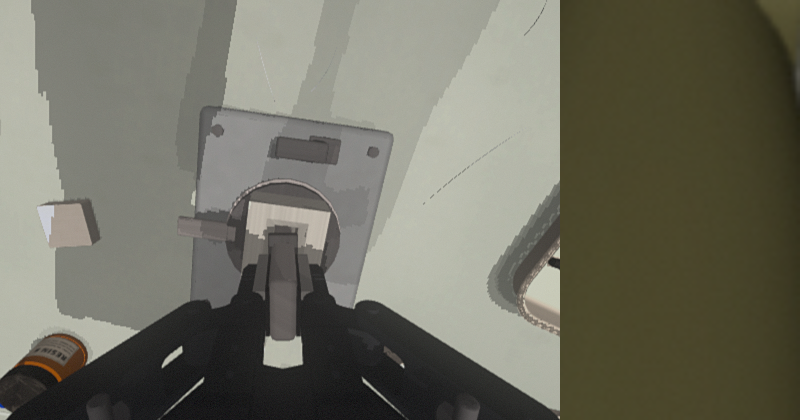

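The key has turned the rotor. The tongue now points left, clear of the keeper (rotor edge from (247,201) to (332,209), about 90° from the start). I'll ease back within the play and draw the key out.

Call:
{"op": "send_rows", "data": {
  "plan": "0 0 0 0 0 0 2.5;0 0 0 0 0 0 2.5;0 0 0 0 0 0 0;0 0 0 -0.005 0 0 0;0 0 0 -0.01 0 0 0;0 0 0 -0.01 0 0 0;0 0 0 -0.015 0 0 0;0 0 0 -0.02 0 0 0;0 0 0 -0.03 0 0 0;0 0 0 0 0 0 0"
}}

```text
t: 10.87
tcp_pos: [0.6162, -0.0442, 0.1937]
ee_rot: [-0.238, 3.123, 0.0]
wrist_force: [0.7, 0.4, 0.2]
opening: 0.0116
grasp_force: 58.9
```

Call:
{"op": "send_rows", "data": {
  "plan": "0 0.0087 0.0332 0 0 0 0;0 0.0087 0.0332 0 0 0 0;0 0.0087 0.0332 0 0 0 0;0 0.0087 0.0332 0 0 0 0;0 0.0087 0.0332 0 0 0 0;0 0.0087 0.0332 0 0 0 0;0 0.0087 0.0332 0 0 0 0;0 0.0087 0.0332 0 0 0 0;0 0.0087 0.0332 0 0 0 0;0 0 0 0 0 0 0;0 0 0 0 0 0 0"
}}

```text
t: 11.78
tcp_pos: [0.4897, 0.241, 0.1875]
ee_rot: [-0.243, 3.131, 0.003]
wrist_force: [-0.3, -0.8, -1.2]
opening: 0.0109
grasp_force: 58.9
```

Run:
```python
from h import *
s=read_state();print(s["tcp_pos"],s["opening"]);p=s["tcp_pos"]
im=camera("wrist")[:,:,::-1];t=camera("top")[:,:,::-1]
print(w2px("wrist",[(p[0],p[1],.002)]))
cv2.imwrite("pics/t1.png",np.hstack([im,cv2.resize(t[130:235,265:325],(240,420))]))
```

```text
[0.4896537  0.24104815 0.18748934] 0.010941876828657401
[[283.86598436 188.08068973]]
```

View pics/t1.png

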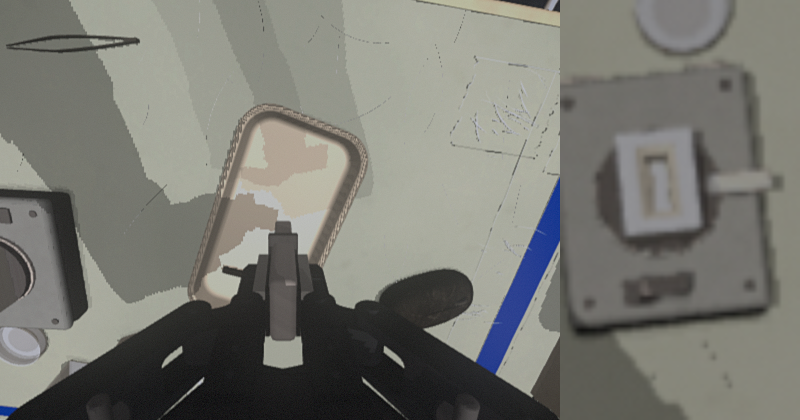

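The lock is open: in the top crop the tongue points right at (745,182) and the slot is empty. The key's landing point at pixel (284,188) is inside the tray, away from the pen at (240,270).

Call:
{"op": "send_rows", "data": {
  "plan": "0 0 0 0.03 0 0 0;0 0 0 0.035 0 0 0;0 0 0 0.035 0 0 0;0 0 0 0.02 0 0 0;0 0 0 0.01 0 0 0;0 0 0 0.005 0 0 0;0 0 0 0.003 0 0 0;0 0 0 0.002 0 0 0;0 0 0 0.002 0 0 0;0 0 0 0.001 0 0 0;0 0 0 0 0 0 0"
}}

```text
t: 12.8
tcp_pos: [0.4907, 0.2391, 0.044]
ee_rot: [-0.237, 3.131, 0.001]
wrist_force: [0.6, 0.7, 0.7]
opening: 0.0111
grasp_force: 58.9
```

Call:
{"op": "send_rows", "data": {
  "plan": "0 0 0 0.001 0 0 0;0 0 0 0.001 0 0 0;0 0 0 0 0 0 0"
}}

```text
t: 13.05
tcp_pos: [0.4902, 0.2388, 0.0413]
ee_rot: [-0.237, 3.132, 0.0]
wrist_force: [0.2, 0.4, -0.5]
opening: 0.0114
grasp_force: 58.9
```

Call:
{"op": "send_rows", "data": {
  "plan": "0 0 0 0.001 0 0 0;0 0 0 0.001 0 0 0;0 0 0 0 0 0 0"
}}

```text
t: 13.3
tcp_pos: [0.4904, 0.239, 0.041]
ee_rot: [-0.237, 3.132, 0.001]
wrist_force: [-5.4, -1.0, 15.1]
opening: 0.0111
grasp_force: 61.6
```

Contact at 15 N. I'll release slowly and lift.

Call:
{"op": "send_rows", "data": {
  "plan": "0.014 0 0 -0.0005 0 0 0;0.016 0 0 0 0 0 0;0.02 0 0 0 0 0 0;0.026 0 0 0 0 0 0;0.034 0 0 0 0 0 0;0.034 0 0 0 0 0 0;0.034 0 0 -0.01 0 0 0;0.034 0 0 -0.02 0 0 0;0.034 0 0 -0.03 0 0 0;0.034 0 0 -0.04 0 0 0;0.034 0 0 -0.04 0 0 0;0.034 0 0 0 0 0 0"
}}

```text
t: 14.3
tcp_pos: [0.4943, 0.2408, 0.1886]
ee_rot: [-0.236, 3.121, 0.007]
wrist_force: [1.0, 0.7, 0.9]
opening: 0.0337
grasp_force: 0.0
```

Run:
```python
from h import *
im=camera("wrist")[:,:,::-1];s=camera("scene")[:,:,::-1]
f=lambda a,w,h:cv2.resize(a,(w,h))
cv2.imwrite("pics/f1.png",np.hstack([f(im,440,330),f(s[130:330,160:410],360,330)]))
```

```text
(no output)
```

View pics/f1.png

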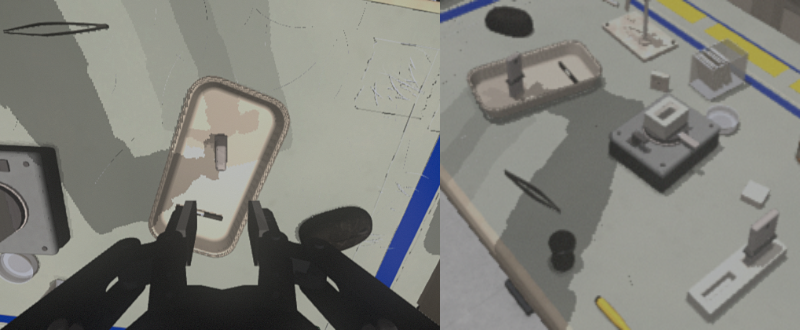

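The key stands in the tray (wrist crop (220,152), scene crop (514,75)). The lock is open and the broad key is standing in the block at (765,235).

```bash
python3 -c "
from cell import *
print(sign_off())"
```

```text
the job is handed in; nothing more can be done
None
```

I handed the job in at about 14.5 s of the 51 s allowed, but sign-off returned no verdict: the last pictures show the lock open by about a quarter turn, the narrow key standing in the tray, and the broad key still upright in the block.

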